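Switch on the inspection light against the bench block

TASK

Take the broad-headed inspection light out of the stand, switch it on by pushing its tail button fully in against the top of the round steel bench block while you hold the light upright, and leave it standing there on its tail. Leave the slim light in the stand.

Things in the scene. Friction and masses are not known exactly. Their poses are not given: they have to be found in the camera images.
- broad_light: light to use: plain aluminium, barrel 32 mm across, 52 mm long, under a broad head 48 mm across, 42 mm tall; about 0.16 kg. It hangs tail down in a hole of a grey stand, head resting on the stand's plate. Origin: centre of the flat tail rim; z points up to the lens, head from z = 52 to 94 mm; y runs along the stand's row of holes, so grip across x. Must rise 60 mm to clear the stand.
- tail_button (a joint): the black push button in the middle of the broad light's tail, 16 mm across: 0 = out (standing 6 mm below the tail rim), 0.006 m = pushed in flush with the rim (it goes at most to 0.008). It moves stiffly, needs about 5 N, and stays where it is pushed.
- bench_block: round flat steel block fixed to the bench, 100 mm across and 16 mm thick; origin at the centre of its underside, z up, so its top is 16 mm above the origin.
- slim_light: the other light, left alone: same aluminium, slender, 24 mm across, 100 mm long, with a thin 48 mm collar by which it hangs in the stand's other hole, 120 mm away; its top is 48 mm above the stand's plate (plate 56 x 200 mm, top 80 mm above the bench, holes 37 mm, legs at its ends, fixed). Origin: centre of its tail, z up.
There are look-alikes about, which are no part of the job. What is shaped like the broad_light but yellow is not meant.

How it is judged:
On the way, in this order (a step that is already met when the one before it is completed fails the run):
1. the broad light is held clear above the stand, its button still out (height (world z) of broad_light above 0.055 m and contact force between the fingers and broad_light above 2 N and value of joint tail_button below 0.003 m), for 0.1 s.
2. the held light's tail button is pushed in against the bench block, the light upright (value of joint tail_button above 0.005 m and contact force between the fingers and broad_light above 2 N and contact force between broad_light and bench_block above 1 N and angle between broad_light's own z axis and vertical below 0.26 rad), for 0.05 s.
At the end, for the whole second after the job is handed in: The broad light stands at rest on top of the bench block on its tail, upright within 10 degrees, its tail centre within 45 mm of the block's centre, the button pushed in by at least 5 mm of its 6 mm; the slim light hangs where it was (within 15 mm) (value of joint tail_button above 0.005 m and angle between broad_light's own z axis and vertical below 0.17 rad and horizontal distance between broad_light and bench_block below 0.045 m and z of broad_light in the frame of bench_block between 0.012 and 0.02 m and linear speed of broad_light below 0.02 m/s and distance of slim_light from where it was at the start of the episode below 0.015 m); the robot touches nothing.
It fails at once if the slim light is pulled up or knocked out of place (distance of slim_light from where it was at the start of the episode above 0.025 m).
It also fails if it takes over 32 s, if anything falls off the work surface, if the arm or the gripper's body presses on something with over 40 N, if the wrist force passes 120 N, or if a joint passes its speed limit or range.

ROBOT

A 7-joint arm with a two-finger parallel gripper is mounted at the origin on a cart in front of the work surface, level with it; the furniture and walls round the work are solid. World frame = base frame: x ahead of the robot, y to its left, z up, the work surface at z = 0. Lengths are in m, angles in rad, forces in N, time in s.
With the tool pointing down it reaches from about 0.4 to 0.925 m from the base axis. Payload 4.1 kg.
Tool frame: the origin (TCP) lies midway between the tips of the shut fingers; the grasp point (between the pads) lies 19 mm behind it; z points along the fingers, y is the line along which they close (so a half turn about z gives the same grasp; the last joint's range is limited). The gripper opens to 85 mm and grips with 20 to 120 N. Pads are 22 mm wide; open, the fingers measure 114 mm over their backs; the gripper's body (76 mm by 85 mm) begins 54 mm behind the grasp point. The pads swing forward as they close: fully open they stand 13 mm farther back than shut.
Start: joints at [1.132, 0.398, 0.045, 1.537, -0.019, 1.207, -0.051], TCP at [0.217, -0.613, 0.231] pointing down, gripper open.
Joint ranges: [-2.82, 2.82], [-0.49, 2.23], [-1.37, 1.46], [0, 2.46], [-1.36, 4.5], [0.23, 2], [-2.94, 2.94]. Speed limits (rad/s): [2.57, 2.57, 3.14, 3.14, 3.14, 3.14, 3.14].

INTERFACE

Orientations are given as a 3x3 rotation matrix whose columns are the frame's x, y, z axes.
In Python, from station import r gives the robot as it stands.
- The arm moves only by the tool apply_moves, never from a script. Its argument "rows" is a list of rows, each an object with "linear": the shift along the tool's x, y, z each as a share of 120 mm, from -1 to 1, a list of three; "turn": the turn, a rotation vector about the tool's x, y, z each as a share of pi/4 rad, from -1 to 1, a list of three; "claw": the closure, from 0 (fully open) to 1 (shut). A call has 1 to 8 rows; each row is the pose to reach, as a shift and turn from the pose commanded when the call began, along the tool's axes at that moment; what a row does not reach only later rows make up. A row lasts 1/10 s, in which the tool goes at most 50 mm and 8.59 degrees, less where a joint would pass 70% of its speed; a pose out of reach is approached as far as the arm can. A call with a number of a shift or a turn outside -1 to 1 is refused whole. A call with a gripper value outside its range is refused whole. The fingers move at their own pace and stop on an object; the grip force is fixed at half the most. Time passes only in rows, so rows that repeat a pose let the fingers close. It gives the time, the measured TCP pose, the force, the opening and the grip force at its end, in the units of the state.
- r.get_state(): the state, without advancing time (a new reading comes with each control period).
- r.capture(name): name is "scene" or "top"; returns a dict with "pixels" (384x512x3 uint8, blue, green, red), "K" (3x3 intrinsics, pixels), "position" and "rotation" of the camera in the world. Camera axes: x right, y up, looking along -z (the intrinsics and any distortion apply to the point x, -y, -z); pixel columns grow to the right and rows downward; lengths in m; the calibration is good to about 2 mm. A picture is of the moment at which its call begins. There is no depth.
- r.sign_off(): hands the job in; it is judged then, once.
The state is a dict: "time_s": time; "joints": joint angles; "joint_vel": joint speeds; "joint_torque": joint torques, N m; "position": TCP position; "tcp_rot": TCP orientation; "ft_force": force on the tool from outside, world axes, zero at the start; "ft_torque": the same for the moment, N m; "width": finger opening in m; "grasp_force": force on a finger pad.
Only numpy, scipy, OpenCV 4.12 (cv2) and the standard library are available. Lean on these libraries where they do the work, as an engineer would, in place of code of your own. Each camera call takes 0.05 s, during which the arm holds its last target. There are 200 camera calls.

## Working session

There is one attempt and no reset: what is moved stays moved. The work goes in short steps, Python scripts to look and compute and a tool call to move; the robot and the scene stay as the last step left them, time stands still between calls to the robot, and variables do not carry over. Pictures are saved under pics/ and viewed, at most 10 in all, crops included, and the job is handed in when it is done.

Besides the shell and the picture viewer there is one more tool, called after "Emit:" as name([rows], argument=value, ...), one row to a line, values as JSON. apply_moves: Moves the arm, as the interface text tells. Shift numbers are shares of 120 mm and turn numbers shares of pi/4 rad, none past 1 either way. Its arguments: {"type":"object","properties":{"rows":{"type":"array","items":{"type":"object","properties":{"linear":{"type":"array","items":{"type":"number","minimum":-1,"maximum":1}},"turn":{"type":"array","items":{"type":"number","minimum":-1,"maximum":1}},"claw":{"type":"number"}}}}},"required":["rows"]}

```bash
mkdir -p pics; python3 - <<'E'
from station import r
import cv2,pickle
s=r.get_state();print(s)
for n in("scene","top"):
    c=r.capture(n);cv2.imwrite(f"pics/{n}0.png",c["pixels"]);pickle.dump(c,open(n+"0.pkl","wb"));print(c["K"],c["position"],c["rotation"],c.keys())
E
```

```text
{'time_s': 0.0, 'joints': array([ 1.13200739,  0.39918943,  0.04500402,  1.53787754, -0.01870894,
        1.20689302, -0.0506658 ]), 'joint_vel': array([-0.00031409,  0.0004871 ,  0.00029428, -0.00050837, -0.00069993,
       -0.00013638, -0.0002587 ]), 'joint_torque': array([-2.44324674e-04, -4.75122464e+01,  1.36443414e+00, -2.54220378e+01,
        1.15396891e-02,  9.43285762e-03,  1.93752777e-05]), 'position': array([ 0.21646683, -0.61222622,  0.23026561]), 'tcp_rot': array([[ 9.42768102e-01,  3.33448249e-01, -7.55920589e-04],
       [ 3.33449086e-01, -9.42766403e-01,  1.79337078e-03],
       [-1.14660187e-04, -1.94279380e-03, -9.99998106e-01]]), 'ft_force': array([-0.42115003, -0.15568668,  0.3005949 ]), 'ft_torque': array([-0.0100653 ,  0.00095317,  0.03139538]), 'grasp_force': 0.0, 'width': 0.08523660807520521}
[[401.02678629   0.         256.77962699]
 [  0.         401.02678629 191.30702351]
 [  0.           0.           1.        ]] [ 0.3459829  -0.88947018  0.61678779] [[ 0.94986007  0.22044753 -0.22174025]
 [-0.31262531  0.65689557 -0.68611487]
 [-0.00559214  0.72103474  0.69287635]] dict_keys(['pixels', 'K', 'position', 'rotation'])
[[366.02292907   0.         255.83519711]
 [  0.         366.02292907 190.03402386]
 [  0.           0.           1.        ]] [ 0.45581716 -0.29143328  0.88420954] [[ 0.01479409  0.99733223 -0.07148121]
 [-0.99977592  0.01583708  0.01404647]
 [ 0.01514105  0.07125739  0.99734304]] dict_keys(['pixels', 'K', 'position', 'rotation'])
```

View pics/scene0.png

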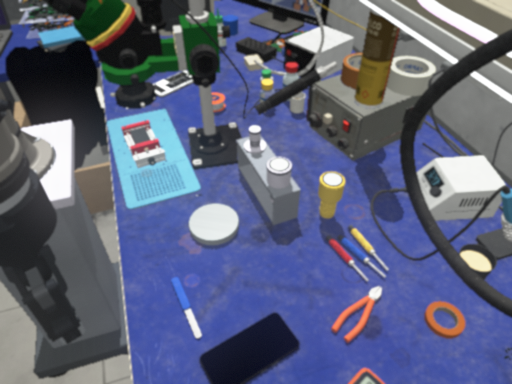

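View pics/top0.png

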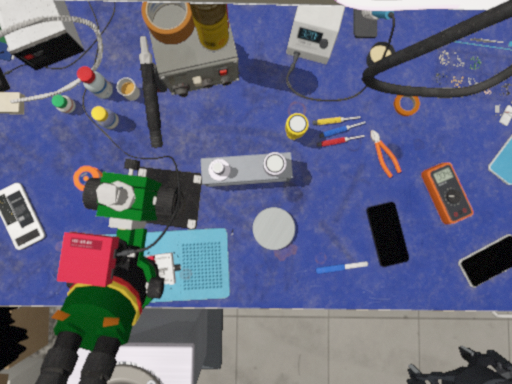

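The top view shows the stand with the slim light near (220,169), the broad head near (275,163), and the block near (274,228). The yellow look-alike is at (297,126). I'll enlarge this area to read it more closely.

```bash
cat > h.py <<'E'
import numpy as np
def pix2w(c,u,v,z):
    K=c["K"];d=c["rotation"]@np.array([(u-K[0,2])/K[0,0],-(v-K[1,2])/K[1,1],-1]);p=c["position"]
    return p+d*(z-p[2])/d[2]
def w2pix(c,P):
    q=c["rotation"].T@(np.array(P)-c["position"]);K=c["K"];return K[0,0]*q[0]/-q[2]+K[0,2],K[1,1]*-q[1]/-q[2]+K[1,2]
E
python3 - <<'E'
import cv2,pickle
c=pickle.load(open("top0.pkl","rb"))["pixels"];a=cv2.resize(c[140:260,190:310],None,fx=5,fy=5,interpolation=cv2.INTER_CUBIC)
cv2.imwrite("pics/c1.png",a)
c=pickle.load(open("scene0.pkl","rb"))["pixels"];a=cv2.resize(c[120:250,180:310],None,fx=4.5,fy=4.5,interpolation=cv2.INTER_CUBIC)
cv2.imwrite("pics/c2.png",a)
E
```

```text
(no output)
```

View pics/c1.png

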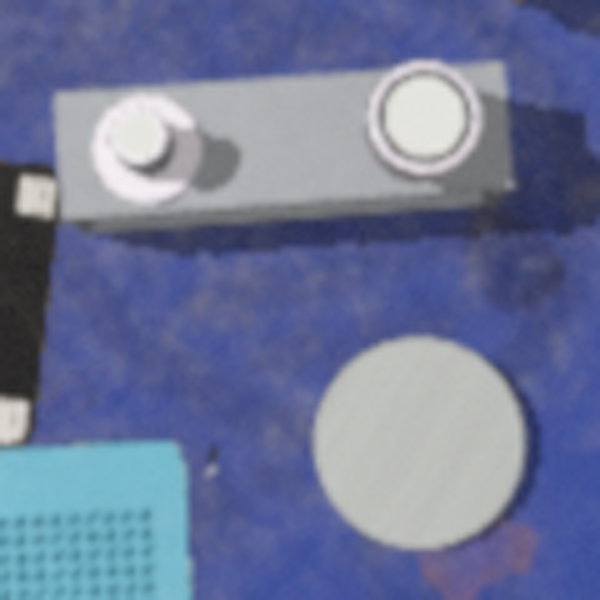

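View pics/c2.png

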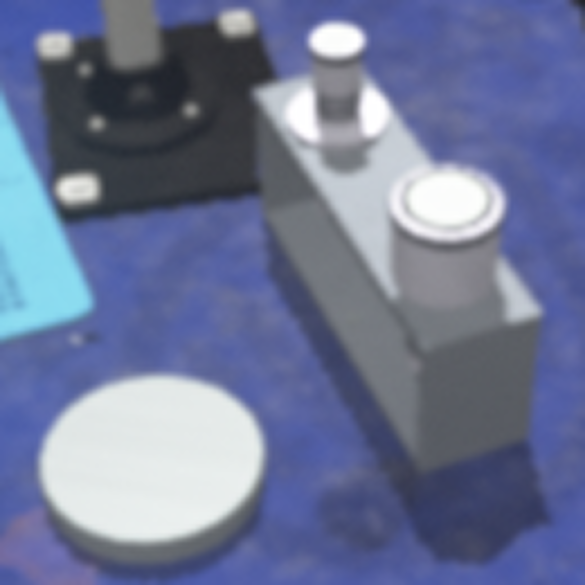

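```bash
python3 - <<'E'
import pickle,numpy as np
from h import *
t=pickle.load(open("top0.pkl","rb"));s=pickle.load(open("scene0.pkl","rb"))
T=lambda u,v,z:pix2w(t,u/5+189.6,v/5+139.6,z).round(4)
S=lambda u,v,z:pix2w(s,u/4.5+179.6,v/4.5+119.6,z).round(4)
print("broad",T(425,117,.122),S(447,203,.122),"w",T(368,117,.122)-T(483,117,.122))
print("slim",T(139,137,.128),S(337,41,.128))
print("block",T(420,442,.016),S(153,460,.016))
p=[T(*q,.08) for q in((55,92),(505,63),(515,187),(62,220))];print(p,np.mean(p,0))
E
```

```text
broad [ 0.568  -0.3407  0.122 ] [ 0.5674 -0.3433  0.122 ] w [-0.0008  0.0483  0.    ]
slim [ 0.5567 -0.2215  0.128 ] [ 0.5572 -0.2237  0.128 ]
block [ 0.4288 -0.347   0.016 ] [ 0.4286 -0.3509  0.016 ]
[array([ 0.5825, -0.1795,  0.08  ]), array([ 0.599 , -0.3788,  0.08  ]), array([ 0.5436, -0.3837,  0.08  ]), array([ 0.5258, -0.1841,  0.08  ])] [ 0.562725 -0.281525  0.08    ]
```

Emit:
apply_moves([
  {"linear": [1,-0.3,0],"turn": [0,0,0],"claw": 0},
  {"linear": [1,-0.3,0],"turn": [0,0,0],"claw": 0},
  {"linear": [1,-0.3,0],"turn": [0,0,0],"claw": 0},
])

```text
time_s: 0.4
position: [0.3227, -0.535, 0.2308]
tcp_rot: [[0.941, 0.339, 0.002], [0.339, -0.941, 0.003], [0.003, -0.002, -1.0]]
ft_force: [-0.0, -0.3, 0.7]
width: 0.0854
grasp_force: 0.0
```

Emit:
apply_moves([
  {"linear": [1,-0.3,0],"turn": [0,0,0],"claw": 0},
  {"linear": [1,-0.3,0],"turn": [0,0,0],"claw": 0},
  {"linear": [1,-0.3,0],"turn": [0,0,0],"claw": 0},
])

```text
time_s: 0.7
position: [0.4237, -0.4603, 0.2309]
tcp_rot: [[0.941, 0.339, 0.002], [0.339, -0.941, 0.003], [0.003, -0.002, -1.0]]
ft_force: [1.1, -0.3, 0.0]
width: 0.0855
grasp_force: 0.0
```

Emit:
apply_moves([
  {"linear": [1,-0.4,0],"turn": [0,0,-1],"claw": 0},
  {"linear": [1,-0.4,0],"turn": [0,0,-1],"claw": 0},
  {"linear": [1,-0.4,0],"turn": [0,0,-1],"claw": 0},
  {"linear": [1,-0.4,0],"turn": [0,0,-1],"claw": 0},
  {"linear": [1,-0.4,0],"turn": [0,0,-1],"claw": 0},
  {"linear": [1,-0.4,0],"turn": [0,0,-1],"claw": 0},
])

```text
time_s: 1.3
position: [0.516, -0.3792, 0.2306]
tcp_rot: [[0.427, 0.904, -0.001], [0.904, -0.427, 0.001], [0.0, -0.001, -1.0]]
ft_force: [-0.6, -0.3, -0.0]
width: 0.085
grasp_force: 0.0
```

Emit:
apply_moves([
  {"linear": [0.465,0.26,0.5],"turn": [0,0,-0.673],"claw": 0},
  {"linear": [0.465,0.26,0.5],"turn": [0,0,-0.673],"claw": 0},
  {"linear": [0.465,0.26,0.5],"turn": [0,0,-0.673],"claw": 0},
  {"linear": [0.465,0.26,0.5],"turn": [0,0,-0.673],"claw": 0},
  {"linear": [0.465,0.26,0.5],"turn": [0,0,-0.673],"claw": 0},
  {"linear": [0.465,0.26,0.5],"turn": [0,0,-0.673],"claw": 0},
])

```text
time_s: 1.9
position: [0.568, -0.343, 0.171]
tcp_rot: [[-0.081, 0.997, -0.0], [0.997, 0.081, 0.0], [0.0, -0.0, -1.0]]
ft_force: [0.6, 0.5, 0.1]
width: 0.0852
grasp_force: 0.0
```

```bash
python3 - <<'E'
from station import r
import cv2,numpy as np
s=r.get_state();print(s["position"],s["tcp_rot"],s["joints"])
a=r.capture("scene")["pixels"];b=r.capture("top")["pixels"]
R=lambda i:cv2.resize(i,(400,400),interpolation=cv2.INTER_CUBIC)
cv2.imwrite("pics/d1.png",np.hstack([R(a[80:250,170:340]),R(b[90:260,190:360])]))
E
```

```text
[ 0.56796947 -0.34298632  0.1710365 ] [[-8.08287892e-02  9.96727881e-01 -4.88546334e-04]
 [ 9.96727988e-01  8.08288544e-02  1.15245767e-04]
 [ 1.54357310e-04 -4.77632629e-04 -9.99999874e-01]] [ 0.72850609  0.48631157 -0.34916496  1.56012454  0.17807352  1.12712673
  0.42083892]
```

View pics/d1.png

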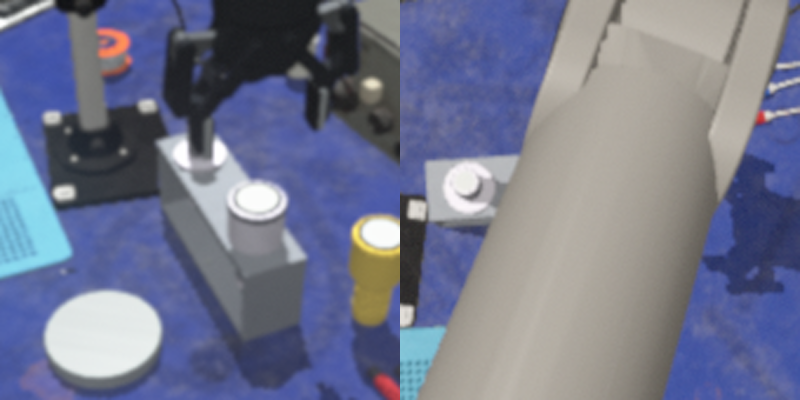

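The gripper straddles the broad head in the scene crop at about (257,200), and the fingers clear the slim light. I'll go down and grip.

Emit:
apply_moves([
  {"linear": [0,0,0.25],"turn": [0,0,0],"claw": 0},
  {"linear": [0,0,0.5],"turn": [0,0,0],"claw": 0},
  {"linear": [0,0,0.7],"turn": [0,0,0],"claw": 0},
  {"linear": [0,0,0.7],"turn": [0,0,0],"claw": 0},
])

```text
time_s: 2.4
position: [0.5654, -0.3417, 0.0837]
tcp_rot: [[-0.082, 0.997, -0.007], [0.997, 0.082, 0.003], [0.004, -0.006, -1.0]]
ft_force: [-0.7, -0.6, 0.1]
width: 0.0853
grasp_force: 0.0
```

Emit:
apply_moves([
  {"linear": [0,0,0],"turn": [0,0,0],"claw": 1},
  {"linear": [0,0,0],"turn": [0,0,0],"claw": 1},
  {"linear": [0,0,0],"turn": [0,0,0],"claw": 1},
  {"linear": [0,0,0],"turn": [0,0,0],"claw": 1},
  {"linear": [0,0,0],"turn": [0,0,0],"claw": 1},
  {"linear": [0,0,0],"turn": [0,0,0],"claw": 1},
])

```text
time_s: 3.0
position: [0.5699, -0.3436, 0.0898]
tcp_rot: [[-0.083, 0.997, 0.004], [0.997, 0.083, -0.002], [-0.003, 0.004, -1.0]]
ft_force: [0.8, -0.7, 5.7]
width: 0.0463
grasp_force: 62.1
```

Emit:
apply_moves([
  {"linear": [0,0,-0.2],"turn": [0,0,0],"claw": 1},
  {"linear": [0,0,-0.4],"turn": [0,0,0],"claw": 1},
  {"linear": [0,0,-0.6],"turn": [0,0,0],"claw": 1},
  {"linear": [0,0,-0.8],"turn": [0,0,0],"claw": 1},
  {"linear": [0,0,-0.8],"turn": [0,0,0],"claw": 1},
  {"linear": [0,0,-0.8],"turn": [0,0,0],"claw": 1},
])

```text
time_s: 3.6
position: [0.568, -0.3427, 0.1829]
tcp_rot: [[-0.083, 0.997, -0.0], [0.997, 0.083, -0.0], [-0.0, -0.0, -1.0]]
ft_force: [-0.0, -0.3, -3.2]
width: 0.0465
grasp_force: 62.9
```

```bash
python3 - <<'E'
from station import r
import cv2,numpy as np,pickle
s=r.get_state();print(s["position"],s["tcp_rot"],s["ft_force"],s["width"])
c=r.capture("scene");pickle.dump(c,open("s2.pkl","wb"));a=c["pixels"]
cv2.imwrite("pics/d2.png",cv2.resize(a[60:210,190:340],(600,600),interpolation=cv2.INTER_CUBIC))
E
```

```text
[ 0.56795109 -0.34271904  0.1828825 ] [[-8.28777576e-02  9.96559668e-01 -3.24321016e-04]
 [ 9.96559715e-01  8.28777178e-02 -1.34439477e-04]
 [-1.07097975e-04 -3.34347301e-04 -9.99999938e-01]] [-0.03298103 -0.33290506 -3.22755418] 0.046485759030120255
```

View pics/d2.png

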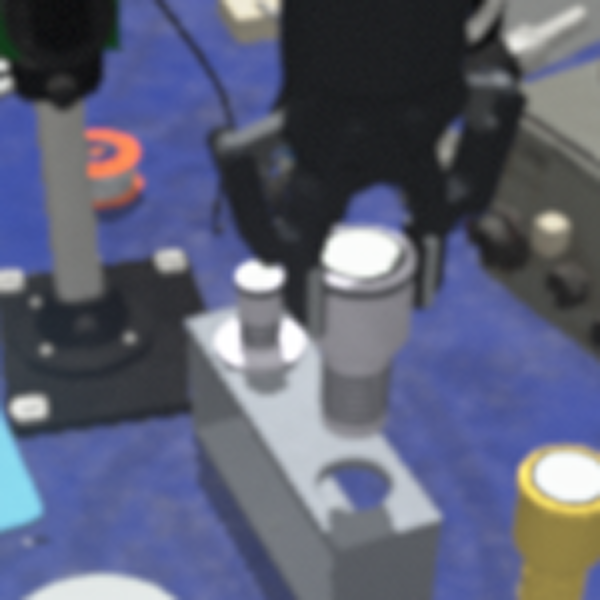

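The broad light is held clear above the empty hole, upright, with its tail near (355,430) in the crop. The slim light is untouched. Next I'll move it over the block.

Emit:
apply_moves([
  {"linear": [0.02,-0.3,0],"turn": [0,0,0],"claw": 1},
  {"linear": [0.04,-0.6,0],"turn": [0,0,0],"claw": 1},
  {"linear": [0.04,-0.9,0],"turn": [0,0,0],"claw": 1},
  {"linear": [0.04,-1,0],"turn": [0,0,0],"claw": 1},
  {"linear": [0.04,-1,0],"turn": [0,0,0],"claw": 1},
])

```text
time_s: 4.15
position: [0.4453, -0.3484, 0.1818]
tcp_rot: [[-0.08, 0.997, -0.003], [0.997, 0.08, 0.001], [0.001, -0.003, -1.0]]
ft_force: [0.7, -0.1, -2.0]
width: 0.0468
grasp_force: 63.1
```

Emit:
apply_moves([
  {"linear": [0,-0.16,0.2],"turn": [0,0,0],"claw": 1},
  {"linear": [0,-0.16,0.4],"turn": [0,0,0],"claw": 1},
  {"linear": [0,-0.16,0.6],"turn": [0,0,0],"claw": 1},
  {"linear": [0,-0.16,0.7],"turn": [0,0,0],"claw": 1},
  {"linear": [0,-0.16,0.7],"turn": [0,0,0],"claw": 1},
  {"linear": [0,-0.16,0.7],"turn": [0,0,0],"claw": 1},
])

```text
time_s: 4.75
position: [0.4305, -0.3494, 0.0996]
tcp_rot: [[-0.084, 0.996, 0.001], [0.996, 0.084, -0.0], [-0.0, 0.001, -1.0]]
ft_force: [0.8, -0.9, -1.4]
width: 0.0468
grasp_force: 63.1
```

```bash
python3 - <<'E'
from station import r
import cv2,numpy as np,pickle
s=r.get_state();print(s["position"],s["tcp_rot"],s["ft_force"],s["width"])
c=r.capture("scene");a=c["pixels"]
cv2.imwrite("pics/d3.png",cv2.resize(a[130:270,150:290],(600,600),interpolation=cv2.INTER_CUBIC))
E
```

```text
[ 0.43048238 -0.34943557  0.09959769] [[-8.39713538e-02  9.96467559e-01  1.10284891e-03]
 [ 9.96468157e-01  8.39714708e-02 -6.01068170e-05]
 [-1.52502338e-04  1.09390657e-03 -9.99999390e-01]] [ 0.8064587  -0.92985723 -1.41720224] 0.04680315017584194
```

View pics/d3.png

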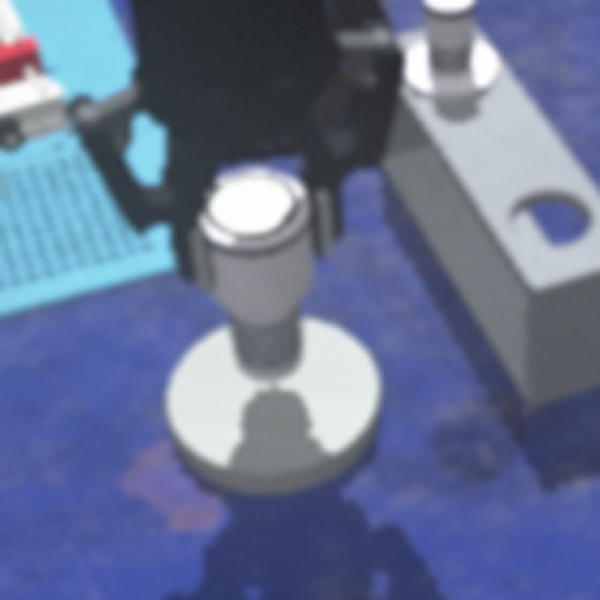

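The light hangs upright over the middle of the block, tail near (268,370) with the block centre around (273,395). I'll lower it and press gently.

Emit:
apply_moves([
  {"linear": [0,0,0.06],"turn": [0,0,0],"claw": 1},
  {"linear": [0,0,0.12],"turn": [0,0,0],"claw": 1},
  {"linear": [0,0,0.14],"turn": [0,0,0],"claw": 1},
  {"linear": [0,0,0.16],"turn": [0,0,0],"claw": 1},
  {"linear": [0,0,0.16],"turn": [0,0,0],"claw": 1},
])

```text
time_s: 5.3
position: [0.4293, -0.3497, 0.0803]
tcp_rot: [[-0.083, 0.997, 0.0], [0.997, 0.083, -0.0], [-0.0, 0.0, -1.0]]
ft_force: [-0.2, -0.2, -0.0]
width: 0.0466
grasp_force: 63.5
```

Emit:
apply_moves([
  {"linear": [0,0,0.01],"turn": [0,0,0],"claw": 1},
  {"linear": [0,0,0.02],"turn": [0,0,0],"claw": 1},
  {"linear": [0,0,0.03],"turn": [0,0,0],"claw": 1},
  {"linear": [0,0,0.03],"turn": [0,0,0],"claw": 1},
])

```text
time_s: 5.7
position: [0.4294, -0.3498, 0.0777]
tcp_rot: [[-0.083, 0.997, 0.0], [0.997, 0.083, -0.001], [-0.001, 0.0, -1.0]]
ft_force: [-2.9, 1.6, 9.4]
width: 0.0464
grasp_force: 64.4
```

Emit:
apply_moves([
  {"linear": [0,0,0.01],"turn": [0,0,0],"claw": 1},
  {"linear": [0,0,0.02],"turn": [0,0,0],"claw": 1},
  {"linear": [0,0,0.02],"turn": [0,0,0],"claw": 1},
])

```text
time_s: 6.0
position: [0.4295, -0.3501, 0.0776]
tcp_rot: [[-0.083, 0.997, -0.0], [0.997, 0.083, -0.002], [-0.002, -0.0, -1.0]]
ft_force: [-6.2, 4.6, 25.2]
width: 0.0466
grasp_force: 66.0
```

The force jumped without any further travel, so the rim is seated on the block. I'll relax the push and release.

Emit:
apply_moves([
  {"linear": [0,0,-0.01],"turn": [0,0,0],"claw": 1},
  {"linear": [0,0,-0.02],"turn": [0,0,0],"claw": 1},
  {"linear": [0,0,-0.022],"turn": [0,0,0],"claw": 1},
])

```text
time_s: 6.3
position: [0.4294, -0.3498, 0.0777]
tcp_rot: [[-0.083, 0.997, 0.001], [0.997, 0.083, -0.001], [-0.001, 0.0, -1.0]]
ft_force: [-1.8, 1.3, 7.3]
width: 0.0467
grasp_force: 63.9
```

Emit:
apply_moves([
  {"linear": [0,0,0],"turn": [0,0,0],"claw": 0.35},
  {"linear": [0,0,0],"turn": [0,0,0],"claw": 0.2},
  {"linear": [0,0,0],"turn": [0,0,0],"claw": 0},
  {"linear": [0,0,0],"turn": [0,0,0],"claw": 0},
  {"linear": [0,0,0],"turn": [0,0,0],"claw": 0},
  {"linear": [0,0,0],"turn": [0,0,0],"claw": 0},
])

```text
time_s: 6.9
position: [0.4291, -0.3496, 0.0766]
tcp_rot: [[-0.083, 0.997, -0.0], [0.997, 0.083, 0.0], [0.0, -0.0, -1.0]]
ft_force: [-0.2, 0.6, 0.0]
width: 0.0851
grasp_force: 0.0
```

```bash
python3 - <<'E'
from station import r
import cv2
s=r.get_state();print(s["position"],s["ft_force"],s["width"])
a=r.capture("scene")["pixels"]
cv2.imwrite("pics/d4.png",cv2.resize(a[130:270,150:290],(600,600),interpolation=cv2.INTER_CUBIC))
E
```

```text
[ 0.42912352 -0.34957071  0.07663588] [-1.74041647e-01  5.58420812e-01  2.25371201e-05] 0.0851223440411561
```

View pics/d4.png

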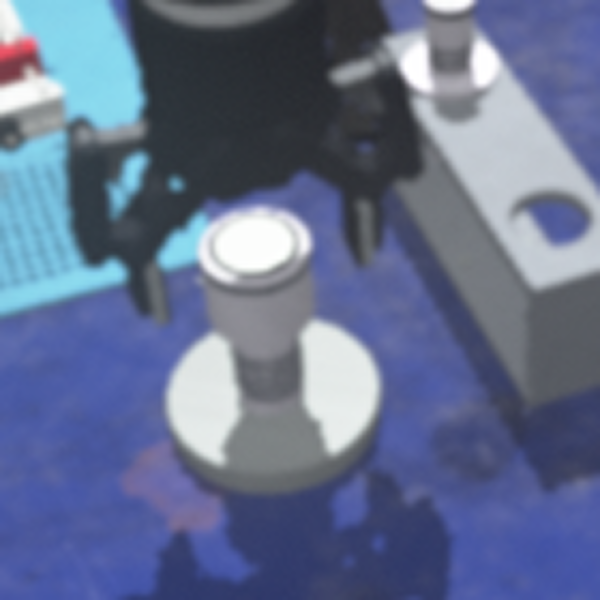

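The light stands upright on the block with the fingers open on either side, head centre at about (254,245). I'll retreat straight up and check the head height against the flush prediction.

Emit:
apply_moves([
  {"linear": [0,0,-0.25],"turn": [0,0,0],"claw": 0},
  {"linear": [0,0,-0.5],"turn": [0,0,0],"claw": 0},
  {"linear": [0,0,-0.8],"turn": [0,0,0],"claw": 0},
  {"linear": [0,0,-1],"turn": [0,0,0],"claw": 0},
  {"linear": [0,0,-1],"turn": [0,0,0],"claw": 0},
  {"linear": [0,0,-1],"turn": [0,0,0],"claw": 0},
  {"linear": [0,0,-1],"turn": [0,0,0],"claw": 0},
])

```text
time_s: 7.65
position: [0.4283, -0.349, 0.1955]
tcp_rot: [[-0.083, 0.997, -0.002], [0.997, 0.083, 0.001], [0.002, -0.002, -1.0]]
ft_force: [-0.4, 0.5, 0.0]
width: 0.0852
grasp_force: 0.0
```

```bash
python3 - <<'E'
from station import r
import cv2
from h import *
c=r.capture("scene");print(r.get_state()["position"])
x0,y0=190,160;k=6
a=cv2.resize(c["pixels"][y0:y0+100,x0-20:x0+80],(600,600),interpolation=cv2.INTER_CUBIC)
for z in(.110,.116):
    print(z,[(round((u-170+.5)*6,1),round((v-160+.5)*6,1)) for u,v in[w2pix(c,(.429,-.349,z)),w2pix(c,(.429,-.349,z-.094))]])
cv2.imwrite("pics/d5.png",a)
E
```

```text
[ 0.42829081 -0.34899557  0.19526918]
0.11 [(np.float64(240.0), np.float64(165.1)), (np.float64(264.5), np.float64(369.6))]
0.116 [(np.float64(238.3), np.float64(150.8)), (np.float64(263.1), np.float64(357.6))]
```

View pics/d5.png

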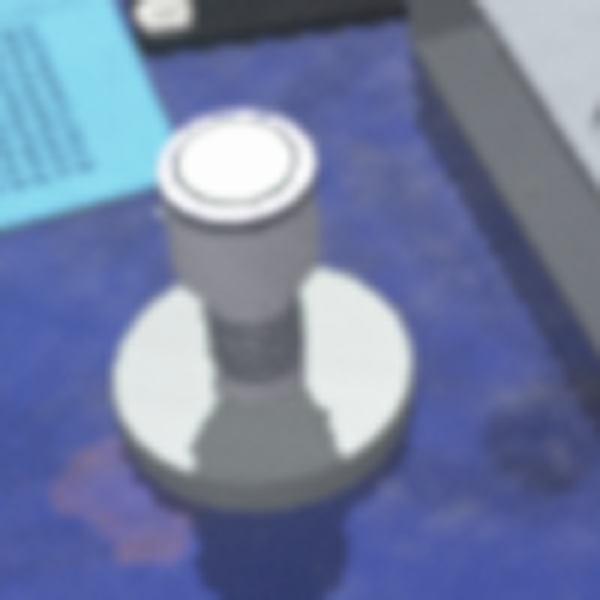

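The head centre is at about (238,165), which matches a flush rim (predicted 240,165) and not a button still out (238,151).

```bash
python3 -c "
from station import r
print(r.sign_off())"
```

```text
the job is handed in; nothing more can be done
None
```

The broad light stands upright on its tail near the centre of the bench block, with its button pushed in flush as far as force and camera show; the slim light was left in the stand and the job is handed in (no verdict was returned).

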